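Clear the fly press and wind it up for the next batch

TASK

The little fly press has finished its run: stand every porcelain knob from its catch tray upright on its foot in the grey tote. Lift the steel T-handle up off its forked hook, fit it fully down over the square spindle on top of the press, then wind the spindle anticlockwise (seen from above) to its stop so the ram is up, and leave the handle on. Do not disturb the jars, cup and tools lying about.

Things in the scene. Friction and masses are not known exactly. Their poses are not given: they have to be found in the camera images.
- spindle (a joint): Turn of the press spindle, rad, about its vertical axis, growing anticlockwise seen from above. Starts between 0 and 0.35; the end stop is at 1.2, where the ram is fully up. Stays where it is left (friction about 0.12 N m, no spring). The handle's bore has about 0.14 rad of play either way on it, so the spindle lags a turning handle.
- spindle_seat (a point): Centre of the top of the round steel collar (38 mm across) on top of the press, 227 mm above the table. z up; x and y are normal to the flats of the square spindle end and turn with it. The end stands 29 mm up from here: square, 14 mm across flats, for 22 mm, then a dome. The press's green top arm lies 16 mm below the collar's top.
- press: Green iron bench fly press, fixed. Origin on the table under the spindle axis; z up. C-frame open to -x; base 30 mm high, x -100 to 170 mm, y +-70 mm; column (x 88 to 162 mm, y +-40 mm) and top arm 70 mm wide, up to 211 mm high; a sheet-steel chute slopes down to -y to the catch tray.
- tray: Low open sheet-metal catch tray at the foot of the chute, fixed, 250 (x) x 170 (y) mm, floor 3 mm thick, lip 13 mm high. Origin under its centre on the table.
- t_handle: Steel T-handle, 0.5 kg, hanging upright on the hook. Origin: centre of hub underside; z up. Hub 30x30 mm, 60 high; square bore from below 16 mm across, 34 deep, flats normal to x and y (a quarter turn fits as well). Round bar, 14 mm, along y, axis 44 mm above origin, black balls at its ends reach y +-88 mm. The hub faces x = +-15 mm are free to grip.
- hook_stand: Fixed wooden stand with a forked steel hook. Origin on the table under the hanging bar's middle; z up. Two 8 mm prongs at y +-40 mm come from a post (front at x = 82 mm, 55 wide, 205 high) to -x, their tips turned up (x = -30 mm, 210 high). The hanging bar's axis is 193 mm high; the handle must rise over 25 mm to clear the tips.
- tote: Open grey plastic tote, loose, 0.6 kg, 280 (x) x 180 (y) mm outside (rim 294 x 194 mm), 75 mm high, walls and floor 4 mm thick. Origin under its centre; z up.
- knob0: Pressed white porcelain drawer knob (1 of up to 6, all alike; None if absent), 41 mm high, about 60 g. Origin at the centre of the underside of its foot, z up its axis. Foot 38 mm across and 7 mm thick, waist 23 to 25 mm, head 34 mm across from 25 to 37 mm up. Stands on its foot in the catch tray at the start.
- knob1: Pressed white porcelain drawer knob (2 of up to 6, all alike; None if absent), 41 mm high, about 60 g. Origin at the centre of the underside of its foot, z up its axis. Foot 38 mm across and 7 mm thick, waist 23 to 25 mm, head 34 mm across from 25 to 37 mm up. Stands on its foot in the catch tray at the start.
- knob2: Pressed white porcelain drawer knob (3 of up to 6, all alike; None if absent), 41 mm high, about 60 g. Origin at the centre of the underside of its foot, z up its axis. Foot 38 mm across and 7 mm thick, waist 23 to 25 mm, head 34 mm across from 25 to 37 mm up. Stands on its foot in the catch tray at the start.
- knob3: Pressed white porcelain drawer knob (4 of up to 6, all alike; None if absent), 41 mm high, about 60 g. Origin at the centre of the underside of its foot, z up its axis. Foot 38 mm across and 7 mm thick, waist 23 to 25 mm, head 34 mm across from 25 to 37 mm up. Stands on its foot in the catch tray at the start.
- knob4: Pressed white porcelain drawer knob (5 of up to 6, all alike; None if absent), 41 mm high, about 60 g. Origin at the centre of the underside of its foot, z up its axis. Foot 38 mm across and 7 mm thick, waist 23 to 25 mm, head 34 mm across from 25 to 37 mm up. Stands on its foot in the catch tray at the start.
- knob5: Pressed white porcelain drawer knob (6 of up to 6, all alike; None if absent), 41 mm high, about 60 g. Origin at the centre of the underside of its foot, z up its axis. Foot 38 mm across and 7 mm thick, waist 23 to 25 mm, head 34 mm across from 25 to 37 mm up. Stands on its foot in the catch tray at the start.
- glaze_jar: Bystander: amber jar, 68 mm across, 85 mm high; origin under its centre.
- slip_jar: Bystander: clear jar with a steel cap, 72 mm across, 100 mm high; origin under its centre.
- spare_die: Bystander: spare press die, steel, 60 mm across, 42 mm high; origin under its centre.
- brush: Bystander: brush 170 mm long lying along its x.
- brush_cup: Bystander: empty terracotta cup, 72 mm across, 90 mm high; origin under its centre.
- wood_rib: Bystander: flat wooden rib, 90 x 40 x 8 mm; origin under its centre.
There are look-alikes about, which are no part of the job. Leave any purple look-alike of the knob1 alone. What is shaped like the knob2 but pink is not meant.

How it is judged:
By the outcome, as a careful person would: the job done as asked, in the order asked, and still so for the second after the job is handed in, with the robot touching nothing.
Of knob0, knob1, knob2, knob3, knob4, knob5 only 4 to 6 are there at a start; the rules pass over those that are not, and their reading is None.
At some moment in a run one of knob0, knob1, knob2, knob3, knob4, knob5 may be knocked a few centimetres aside while the robot is not near it.
It also fails if it takes over 210 s, if anything falls off the work surface, if the arm or the gripper's body presses on something with over 40 N, if the wrist force passes 120 N, or if a joint passes its speed limit or range.

ROBOT

A 6-joint arm with a two-finger parallel gripper is mounted at the origin on the work surface. World frame = base frame: x ahead of the robot, y to its left, z up, the work surface at z = 0. Lengths are in m, angles in rad, forces in N, time in s.
With the tool pointing down it reaches from about 0.3 to 0.875 m from the base axis. Payload 6.4 kg.
Tool frame: the origin (TCP) lies on the centre line of the jaws, within the pads' length; the fingertips stand 25 mm ahead of it and the grasp point (between the pads) lies 6 mm ahead of it (robot.tip_extent is the distance from the TCP to the fingertips, in m); z points along the fingers, y is the line along which they close (so a half turn about z gives the same grasp; the last joint's range is limited). The gripper opens to 88 mm and grips with 3 to 60 N. Pads are 18 mm wide; open, the fingers measure 123 mm over their backs; the gripper's body (75 mm by 187 mm) begins 45 mm behind the grasp point.
Start: joints at [1.032, 0.181, 1.607, -0, 1.354, -0.206], TCP at [0.188, 0.543, 0.264] pointing down, gripper open.
Joint ranges: [-2.99, 2.99], [-0.89, 2.07], [0.3, 2.58], [-1.14, 4.28], [0, 2.63], [-3.12, 3.12]. Speed limits (rad/s): [2.57, 2.57, 3.01, 3.14, 3.14, 3.14].

INTERFACE

Orientations are given as [roll, pitch, yaw] about the fixed x, y, z axes, in that order (R = Rz(yaw) Ry(pitch) Rx(roll)).
In Python, from workcell import robot gives the robot as it stands.
- The arm moves only by the shell command python3 -m crank 'ROWS'. ROWS is JSON, a list of rows, each a list of 7 numbers: the shift along the world's x, y, z in cm, then the turn, a rotation vector about the world's x, y, z in rad, then the opening, from 0 (shut) to 1 (fully open). A call has 1 to 8 rows; each row is the pose to reach, as a shift and turn from the pose commanded when the call began; what a row does not reach only later rows make up. A row lasts 1/12 s, in which the tool goes at most 41.7 mm and 7.16 degrees, less where a joint would pass 70% of its speed; a pose out of reach is approached as far as the arm can. A call with a gripper value outside its range is refused whole. The fingers move at their own pace and stop on an object; the grip force is fixed at half the most. Time passes only in rows, so rows that repeat a pose let the fingers close. It gives the time, the measured TCP pose, the force, the opening and the grip force at its end, in the units of the state.
- robot.observe(): the state, without advancing time (a new reading comes with each control period).
- robot.read_camera(name): name is "scene" or "side" or "wrist"; returns a dict with "img" (384x512x3 uint8, red, green, blue), "fovy" (degrees; the focal length in pixels is half the picture's height over the tangent of half this angle, whatever the lens; pixels are square), "cx", "cy" (the principal point, pixels), "rvec" (rotation vector, rad) and "tvec" (3), from world to camera coordinates, as OpenCV has them; the wrist camera has in their place "hand_eye" (4x4, takes a point from camera to tool coordinates, whose origin is the TCP and whose axes are the flange's). Camera axes: x right, y down, z forward; pixel columns grow to the right and rows downward; lengths in m; the calibration is good to about 2 mm. A picture is of the moment at which its call begins: read the wrist's pose just before it. There is no depth.
- robot.finish_job(): hands the job in; it is judged then, once.
The state is a dict: "time_s": time; "joints": joint angles; "joint_vel": joint speeds; "tau": joint torques, N m; "eef_pos": TCP position; "orientation": TCP orientation; "contact_force": force on the tool from outside, world axes, zero at the start; "torque": the same for the moment, N m; "gripper_width": opening from 0.0 (shut) to 1.0 (fully open); "grip_force": force on a finger pad.
Only numpy, scipy, OpenCV 4.12 (cv2) and the standard library are available. Lean on these libraries where they do the work, as an engineer would, in place of code of your own. Each camera call takes 0.05 s, during which the arm holds its last target. There are 200 camera calls.

## Working session

There is one attempt and no reset: what is moved stays moved. The work goes in short steps, Python scripts to look and compute and a shell command to move; the robot and the scene stay as the last step left them, time stands still between calls to the robot, and variables do not carry over. Pictures are saved under pics/ and viewed, at most 14 in all, crops included, and the job is handed in when it is done.

```bash
mkdir -p pics; ls; cat > h.py <<'E'
import numpy as np, cv2, json
from workcell import robot
from scipy.spatial.transform import Rotation as Ro
def snap(n,f):
    s=robot.observe(); c=robot.read_camera(n); c=dict(c)
    c['T']=(s['eef_pos'],s['orientation'])
    cv2.imwrite(f'pics/{f}.png',c['img'][:,:,::-1]); np.save(f'pics/{f}.npy',c,allow_pickle=True); return c
def cam(c):
    f=192/np.tan(np.radians(c['fovy'])/2)
    if 'hand_eye' in c:
        p,o=c['T']; H=np.array(c['hand_eye']); R=Ro.from_euler('xyz',o).as_matrix()
        Rc=R@H[:3,:3]; o=R@H[:3,3]+np.array(p)
    else:
        Rw=Ro.from_rotvec(np.array(c['rvec']).ravel()).as_matrix(); Rc=Rw.T; o=-Rw.T@np.array(c['tvec']).ravel()
    return f,Rc,o
def load(f): return np.load(f'pics/{f}.npy',allow_pickle=True).item()
def pt(c,u,v,z):
    f,R,o=cam(c); d=R@np.array([(u-c['cx'])/f,(v-c['cy'])/f,1]); return o+d*(z-o[2])/d[2]
def pix(c,P):
    f,R,o=cam(c); q=R.T@(np.array(P)-o); return np.array([c['cx']+f*q[0]/q[2],c['cy']+f*q[1]/q[2]])
def crop(f,x,y,w,h,s,out):
    i=cv2.imread(f'pics/{f}.png')[y:y+h,x:x+w]; cv2.imwrite(f'pics/{out}.png',cv2.resize(i,None,fx=s,fy=s,interpolation=cv2.INTER_CUBIC))
E
python3 - <<'E'
from h import *
for n in ('scene','side','wrist'):
    c=snap(n,n+'0'); print(n,{k:v for k,v in c.items() if k!='img'}); print(cam(c))
print(robot.observe(), robot.tip_extent)
a=[cv2.imread(f'pics/{n}0.png') for n in ('scene','side')]
E
```

```text
pics
scene {'fovy': 48.983689188997, 'cx': 264.2449461016335, 'cy': 190.9143482708283, 'rvec': array([ 0.870413  ,  2.59509612, -1.00749789]), 'tvec': array([ 0.4276619 , -0.14716103,  1.3457295 ]), 'T': (array([0.18759004, 0.54303427, 0.26284311]), array([-3.13994128e+00, -3.34032038e-04,  2.80879988e+00]))}
(np.float64(421.46451499177914), array([[-0.79895012,  0.44732181, -0.40197251],
       [ 0.60137512,  0.58850054, -0.5403842 ],
       [-0.0051646 , -0.67347629, -0.73919079]]), array([0.94845513, 0.55663008, 0.89785008]))
side {'fovy': 43.46546751763798, 'cx': 254.44745033836475, 'cy': 194.2662123644315, 'rvec': array([ 0.29364558, -2.8062349 ,  1.20242866]), 'tvec': array([0.50990107, 0.19336323, 1.18851161]), 'T': (array([0.1876024 , 0.54304673, 0.2628318 ]), array([-3.13995351e+00, -3.06505402e-04,  2.80877936e+00]))}
(np.float64(481.6734911369081), array([[-0.97891846, -0.14577077,  0.1430718 ],
       [-0.20413629,  0.67472426, -0.70927819],
       [ 0.00685802, -0.72353166, -0.69025713]]), array([0.35729578, 0.81660782, 0.95678613]))
wrist {'fovy': 60.37343388124581, 'cx
[... 727 characters left out ...]
8473143]))
{'time_s': 0.15, 'joints': array([ 1.03169632e+00,  1.81376562e-01,  1.60770657e+00, -1.26373720e-05,
        1.35382916e+00, -2.06281772e-01]), 'joint_vel': array([ 0.00076121, -0.0026695 , -0.00377519,  0.00056903, -0.00074116,
       -0.00107724]), 'tau': array([-4.10496177e-04, -4.34228361e+01, -3.42180061e+01,  7.00913114e-02,
        3.55346978e-02, -8.42512304e-05]), 'eef_pos': array([0.18764752, 0.5431433 , 0.2630483 ]), 'orientation': array([-3.14029847e+00, -2.58213400e-04,  2.80877698e+00]), 'contact_force': array([ 0.0068985 , -0.49591599, -0.48927898]), 'torque': array([0.01667666, 0.03059017, 0.02580365]), 'grip_force': 0.0, 'gripper_width': 0.9986436998998827} 0.025
```

View pics/scene0.png

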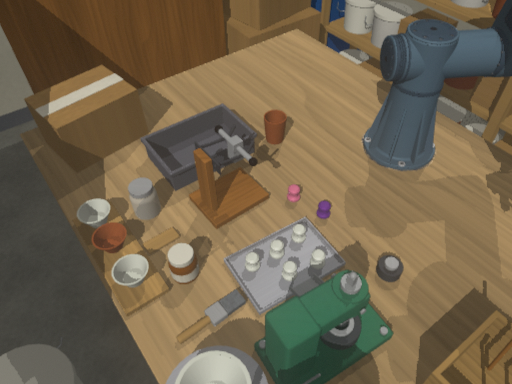

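View pics/side0.png

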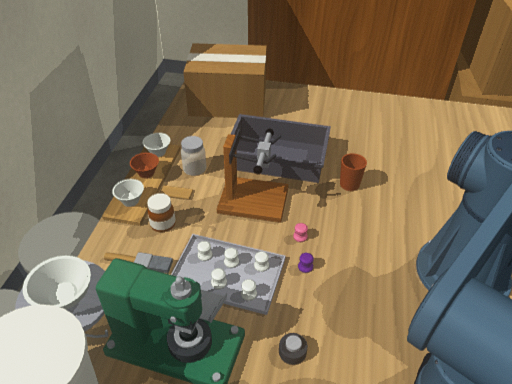

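```bash
python3 - <<'E'
from h import *
def cr(f,x,y,w,h,W,H): return cv2.resize(cv2.imread(f'pics/{f}.png')[y:y+h,x:x+w],(W,H),interpolation=cv2.INTER_CUBIC)
# side x165..315,y220..310 ; scene 215..345, 215..305
a=cr('side0',165,210,133,100,400,300); b=cr('side0',150,265,133,100,400,300)
c=cr('scene0',220,210,133,100,400,300); d=cr('scene0',270,265,133,100,400,300)
cv2.imwrite('pics/m1.png',np.vstack([np.hstack([a,b]),np.hstack([c,d])]))
a=cr('side0',210,105,133,120,400,360); c=cr('scene0',140,105,133,120,400,360)
cv2.imwrite('pics/m2.png',np.hstack([a,c]))
E
```

```text
(no output)
```

View pics/m1.png

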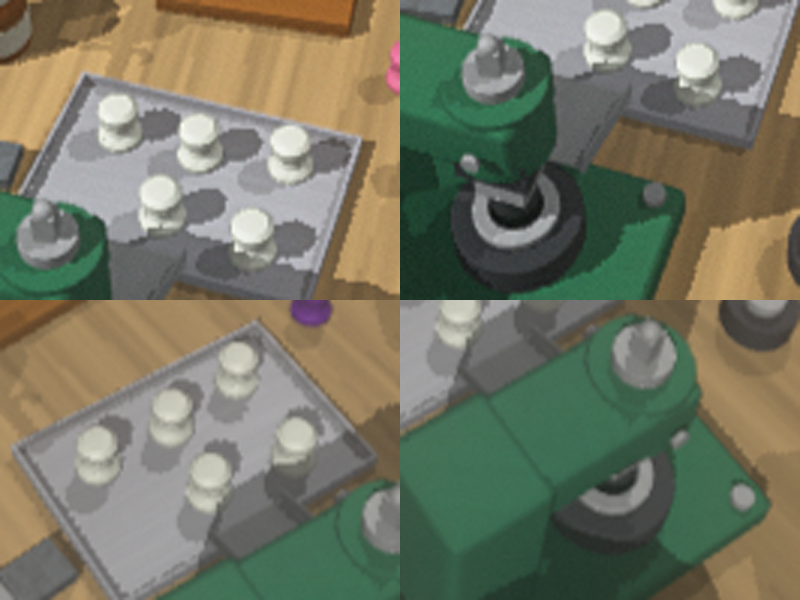

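View pics/m2.png

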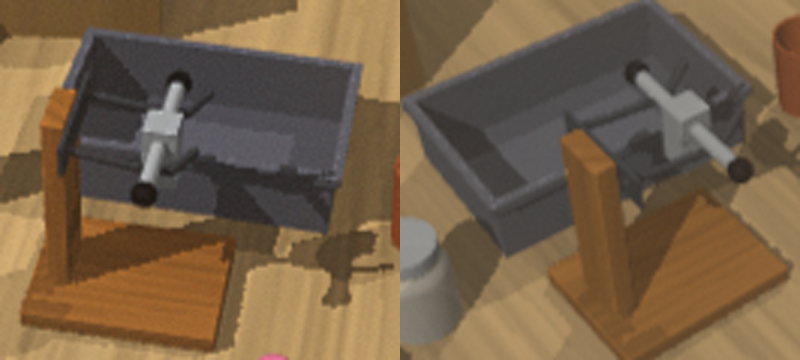

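```bash
python3 - <<'E'
from h import *
S=load('side0');C=load('scene0'); k=400/133
def tri(a,b):
    A=[];B=[]
    for c,(u,v) in((S,a),(C,b)):
        f,R,o=cam(c); d=R@np.array([(u-c['cx'])/f,(v-c['cy'])/f,1]); d/=np.linalg.norm(d); M=np.eye(3)-np.outer(d,d); A.append(M);B.append(M@o)
    A=np.vstack(A);p=np.linalg.lstsq(A,np.hstack(B),rcond=None)[0]; return p.round(4), np.linalg.norm(A@p-np.hstack(B)).round(4)
sa=[(165+x/k,210+y/k) for x,y in[(118,106),(197,131),(291,139),(161,193),(252,223)]]
sc=[(220+x/k,210+y/k) for x,y in[(97,140),(173,105),(238,357-300),(211,469-300),(297,435-300)]]
print('knob S',[pt(S,*p,.040).round(3)[:2] for p in sa]); print('knob C',[pt(C,*p,.040).round(3)[:2] for p in sc])
for a,b in zip(sa,sc): print('tri',tri(a,b))
# tray corners lip z .013
print('tray S',[pt(S,165+x/k,210+y/k,.013).round(3)[:2] for x,y in[(85,77),(362,138)]])
print('tray C',[pt(C,220+x/k,210+y/k,.013).round(3)[:2] for x,y in[(15,147),(258,22),(375,158)]])
# collar/spindle: dome top, collar centre
print('dome',tri((150+(489-400)/k,265+38/k),(270+(650-400)/k,265+(322-300)/k)))
print('collar',tri((150+(493-400)/k,265+76/k),(270+(643-400)/k,265+(357-300)/k)))
g=lambda x,y:(210+x/k,105+y/3); h=lambda x,y:(140+(x-400)/k,105+y/3)
print('ballL',tri(g(179,82),h(637,73)),'ballR',tri(g(143,193),h(740,169)),'hubtop',tri(g(162,122),h(686,107)))
print('post top',tri(g(60,98),h(590,145)))
print('tote rim',[pt(S,*g(x,y),.075).round(3)[:2] for x,y in[(90,32),(360,68),(332,188)]],[pt(C,*h(x,y),.075).round(3)[:2] for x,y in[(405,98),(647,3),(748,88),(503,215)]])
print('cup side',tri((353,161),(275,116)))
E
```

```text
knob S [array([0.632, 0.08 ]), array([0.562, 0.092]), array([0.485, 0.084]), array([0.574, 0.158]), array([0.499, 0.171])]
knob C [array([0.634, 0.083]), array([0.564, 0.093]), array([0.49 , 0.088]), array([0.578, 0.159]), array([0.503, 0.176])]
tri (array([0.6324, 0.0805, 0.0382]), np.float64(0.0021))
tri (array([0.5624, 0.0908, 0.037 ]), np.float64(0.0011))
tri (array([0.4865, 0.0832, 0.0355]), np.float64(0.0028))
tri (array([0.5756, 0.1561, 0.0352]), np.float64(0.0013))
tri (array([0.4998, 0.1723, 0.0371]), np.float64(0.0038))
tray S [array([0.677, 0.033]), array([0.432, 0.049])]
tray C [array([0.682, 0.033]), array([0.436, 0.054]), array([0.453, 0.22 ])]
dome (array([0.5899, 0.3342, 0.2536]), np.float64(0.0006))
collar (array([0.5905, 0.3364, 0.2176]), np.float64(0.0009))
ballL (array([ 0.5258, -0.2103,  0.1902]), np.float64(0.0029)) ballR (array([ 0.5266, -0.0555,  0.1913]), np.float64(0.002)) hubtop (array([ 0.5263, -0.1322,  0.205 ]), np.float64(0.0028))
post top (array([ 0.616 , -0.1372,  0.2103]), np.float64(0.0048))
tote rim [array([ 0.66 , -0.436]), array([ 0.373, -0.432]), array([ 0.381, -0.235])] [array([ 0.663, -0.439]), array([ 0.386, -0.425]), array([ 0.383, -0.245]), array([ 0.665, -0.236])]
cup side (array([ 0.2934, -0.2654,  0.0896]), np.float64(0.0007))
```

Five white knobs stand in the tray: side pixels (204,245), (231,254), (262,256), (219,274) and (249,284). Look-alikes are pink at (301,232) and purple at (306,262), and the die at (292,347). The crop confirms the five creamy-white ones are the targets. I'll start with K5, at (.501,.174).

```bash
python3 -m crank '[[20,-24,4,0,0,-0.85,0.55],[20,-24,4,0,0,-0.85,0.55],[20,-24,4,0,0,-0.85,0.55],[20,-24,4,0,0,-0.85,0.55],[20,-24,4,0,0,-0.85,0.55],[20,-24,4,0,0,-0.85,0.55],[20,-24,4,0,0,-0.85,0.55],[20,-24,4,0,0,-0.85,0.55]]'
python3 -c "
from h import *
s=robot.observe();print(s['eef_pos'],s['orientation'],s['time_s'],s['joints'])"
```

```text
time_s: 0.82
eef_pos: [0.39, 0.3005, 0.3043]
orientation: [3.141, 0.001, 1.951]
contact_force: [0.8, -0.0, 0.0]
gripper_width: 0.549
grip_force: 0.0
[0.38996966 0.30053276 0.30428797] [3.14052150e+00 1.11223114e-03 1.95110546e+00] 0.8167 [ 4.15669070e-01 -4.20926741e-02  1.76092244e+00 -1.16229262e-03
  1.42173182e+00  3.55313684e-02]
```

```bash
python3 -m crank '[[11.3,-13,0,0,0,-0.38,0.55],[11.3,-13,0,0,0,-0.38,0.55],[11.3,-13,0,0,0,-0.38,0.55],[11.3,-13,0,0,0,-0.38,0.55],[11.3,-13,-10,0,0,-0.38,0.55],[11.3,-13,-10,0,0,-0.38,0.55],[11.3,-13,-20,0,0,-0.38,0.55],[11.3,-13,-20,0,0,-0.38,0.55]]'
python3 - <<'E'
from h import *
s=robot.observe();print(s['eef_pos'],s['orientation'],s['joints'])
snap('wrist','w1')
print([pix(load('w1'),(.501,.1735,.037)), pix(load('w1'),(.576,.1585,.037))])
E
```

```text
time_s: 1.48
eef_pos: [0.5006, 0.1731, 0.1355]
orientation: [3.141, -0.0, 1.578]
contact_force: [0.9, -0.0, -0.5]
gripper_width: 0.548
grip_force: 0.0
[0.50064602 0.17305517 0.13549139] [ 3.14102488e+00 -9.72535961e-05  1.57764029e+00] [1.08524699e-01 2.36064572e-01 1.82450239e+00 4.43446177e-05
 1.08045098e+00 1.01659890e-01]
[array([257.4389834 , 199.32032582]), array([362.5449742 , 220.02925885])]
```

View pics/w1.png

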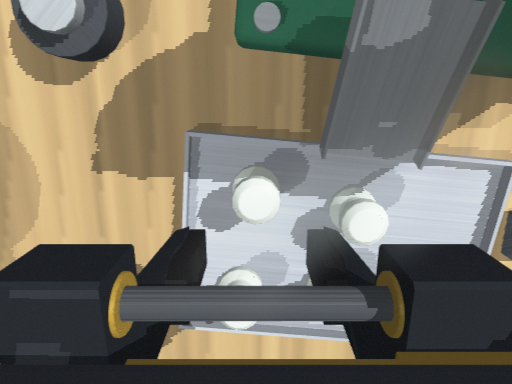

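The wrist view shows K5 at (256,200) and K4 at (363,221), each within 2 px of prediction. The measurements are good, so I'll grasp.

```bash
python3 -m crank '[[0,0,-4,0,0,0,0.55],[0,0,-7,0,0,0,0.55],[0,0,-9.5,0,0,0,0.55],[0,0,-9.5,0,0,0,0.55],[0,0,-9.5,0,0,0,0.3],[0,0,-9.5,0,0,0,0.3],[0,0,-9.5,0,0,0,0.3],[0,0,-9.5,0,0,0,0.3]]'
python3 -m crank '[[0,0,0,0,0,0,0.3],[0,0,2,0,0,0,0.3],[0,0,5,0,0,0,0.3],[0,0,9,0,0,0,0.3],[0,0,13,0,0,0,0.3],[0,0,17,0,0,0,0.3],[0,0,21,0,0,0,0.3],[0,0,25,0,0,0,0.3]]'
```

```text
time_s: 2.2
eef_pos: [0.5024, 0.1739, 0.0445]
orientation: [3.138, -0.0, 1.579]
contact_force: [-0.8, 0.4, 3.5]
gripper_width: 0.374
grip_force: 30.0
time_s: 2.87
eef_pos: [0.5001, 0.1736, 0.2951]
orientation: [3.14, -0.0, 1.579]
contact_force: [1.5, 1.5, -0.9]
gripper_width: 0.373
grip_force: 30.0
```

```bash
python3 -m crank '[[-0.4,-4,1,0,0,0,0.3],[-0.8,-8,1,0,0,0,0.3],[-1.2,-12,1,0,0,0,0.3],[-1.6,-16,1,0,0,0,0.3],[-2,-20,1,0,0,0,0.3],[-2.4,-24,1,0,0,0,0.3],[-2.8,-28,1,0,0,0,0.3]]'
python3 -m crank '[[-0.5,-4,0,0,0,0,0.3],[-1,-8,0,0,0,0,0.3],[-1.5,-12,0,0,0,0,0.3],[-2,-16,0,0,0,0,0.3],[-2.5,-20,0,0,0,0,0.3],[-3,-24,0,0,0,0,0.3],[-3.3,-26.9,0,0,0,0,0.3],[-3.3,-26.9,0,0,0,0,0.3]]'
python3 - <<'E'
from h import *
s=robot.observe();print(s['eef_pos'],s['orientation'],s['joints'])
snap('wrist','w2'); c=load('w2')
for P in [(.38,-.432,.075),(.38,-.238,.075),(.44,-.375,.004)]: print(pix(c,P))
E
```

```text
time_s: 3.45
eef_pos: [0.472, -0.108, 0.3032]
orientation: [3.14, 0.001, 1.579]
contact_force: [0.4, -0.9, -1.0]
gripper_width: 0.37
grip_force: 30.0
time_s: 4.12
eef_pos: [0.438, -0.3804, 0.3026]
orientation: [3.142, 0.003, 1.574]
contact_force: [0.9, -0.0, -0.2]
gripper_width: 0.37
grip_force: 30.0
[ 0.43802748 -0.38043787  0.30256288] [3.14159172e+00 2.57204620e-03 1.57382847e+00] [-0.91883207  0.16089059  1.55080292 -0.00156965  1.42784953 -0.92164219]
[204.65982162 208.22711538]
[196.48616965  16.44807019]
[258.13565395 147.83756704]
```

View pics/w2.png

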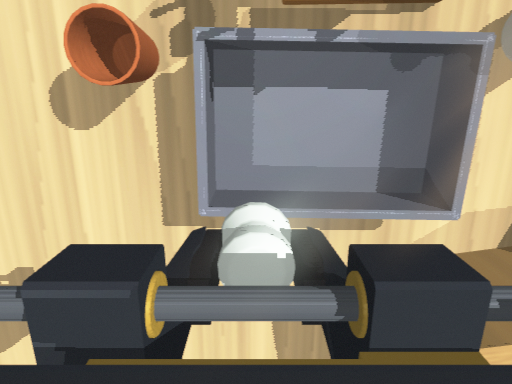

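```bash
python3 - <<'E'
from h import *
c=load('w2')
for p in [(199,213),(462,217),(493,35),(194,29)]: print(pt(c,*p,.075).round(3))
E
```

```text
[ 0.373 -0.438  0.075]
[ 0.67  -0.442  0.075]
[ 0.667 -0.254  0.075]
[ 0.377 -0.249  0.075]
```

```bash
python3 -m crank '[[0,-0.9,-4,0,0,0,0.3],[0,-0.9,-8,0,0,0,0.3],[0,-0.9,-12,0,0,0,0.3],[0,-0.9,-16,0,0,0,0.3],[0,-0.9,-20,0,0,0,0.3],[0,-0.9,-23,0,0,0,0.3],[0,-0.9,-24.5,0,0,0,0.3],[0,-0.9,-25.4,0,0,0,0.3]]'
python3 -m crank '[[0,0,0,0,0,0,0.3],[0,0,0,0,0,0,0.3]]'
```

```text
time_s: 4.83
eef_pos: [0.439, -0.3815, 0.0458]
orientation: [-3.139, -0.004, 1.58]
contact_force: [-0.5, -0.1, -1.3]
gripper_width: 0.371
grip_force: 30.0
time_s: 5.0
eef_pos: [0.4404, -0.3842, 0.0493]
orientation: [3.141, 0.001, 1.58]
contact_force: [0.5, 0.3, -0.9]
gripper_width: 0.375
grip_force: 30.0
```

```bash
python3 -m crank '[[0,0,-0.2,0,0,0,0.3],[0,0,-0.2,0,0,0,0.3],[0,0,-0.2,0,0,0,0.5],[0,0,-0.2,0,0,0,0.55],[0,0,-0.2,0,0,0,0.55],[0,0,2,0,0,0,0.55],[0,0,5,0,0,0,0.55],[0,0,9,0,0,0,0.55]]'
python3 -m crank '[[0,0,4,0,0,0,0.55],[0,0,8,0,0,0,0.55],[0,0,12,0,0,0,0.55],[0,0,16,0,0,0,0.55],[0,0,16,0,0,0,0.55]]'
cat >> h.py <<'E'
def blobs(tag,thr=195):
    out=[]
    for n,lo in(('side',(.43,.68)),('scene',(.43,.68))):
        c=snap(n,tag+n); i=c['img'].astype(int); m=((i.min(2)>thr)&(i[:,:,0]-i[:,:,2]>0)).astype(np.uint8)
        poly=np.array([pix(c,P) for P in[(.67,.02,.02),(.43,.04,.02),(.44,.22,.02),(.68,.2,.02)]],np.int32)
        k=np.zeros_like(m); cv2.fillPoly(k,[poly],1); m=cv2.morphologyEx(m&k,cv2.MORPH_CLOSE,np.ones((3,3)))
        N,_,st,ce=cv2.connectedComponentsWithStats(m)
        out.append([tuple(pt(c,*ce[j],.025).round(3)[:2])+(int(st[j,4]),) for j in range(1,N) if st[j,4]>30])
    return out
E
python3 - <<'E'
from h import *
for o in blobs('b1'): print([tuple(map(float,x)) for x in o])
s=robot.observe();print(s['eef_pos'],s['orientation'])
E
```

```text
time_s: 5.67
eef_pos: [0.4383, -0.3827, 0.1366]
orientation: [-3.138, -0.005, 1.578]
contact_force: [0.1, -0.3, 0.6]
gripper_width: 0.551
grip_force: 0.0
time_s: 6.08
eef_pos: [0.442, -0.3872, 0.3085]
orientation: [3.132, 0.012, 1.579]
contact_force: [1.7, -1.2, 0.9]
gripper_width: 0.549
grip_force: 0.0
[(0.637, 0.083, 147.0), (0.566, 0.089, 159.0), (0.49, 0.085, 167.0), (0.581, 0.156, 162.0)]
[]
[ 0.44025423 -0.38512793  0.30078661] [3.13849889 0.00412079 1.57871501]
```

```bash
python3 -m crank '[[1,4,0,0,0,0,0.55],[2,8,0,0,0,0,0.55],[3,12,0,0,0,0,0.55],[4,16,0,0,0,0,0.55],[5,20,0,0,0,0,0.55],[6,24,0,0,0,0,0.55],[7,28,0,0,0,0,0.55]]'
python3 -m crank '[[1,4,0,0,0,0,0.55],[2,8,0,0,0,0,0.55],[3,12,0,0,0,0,0.55],[4,16,0,0,0,0,0.55],[5,20,0,0,0,0,0.55],[6,24,0,0,0,0,0.55],[6.8,26.2,0,0,0,0,0.55],[6.8,26.2,-2,0,0,0,0.55]]'
python3 -m crank '[[0,0,-4,0,0,0,0.55],[0,0,-8,0,0,0,0.55],[0,0,-12,0,0,0,0.55],[0,0,-16,0,0,0,0.55],[0,0,-20,0,0,0,0.55],[0,0,-22,0,0,0,0.55],[0,0,-23.5,0,0,0,0.55],[0,0,-23.5,0,0,0,0.55]]'
python3 -m crank '[[0,0,0,0,0,0,0.3],[0,0,0,0,0,0,0.3],[0,0,0,0,0,0,0.3],[0,0,0,0,0,0,0.3]]'
python3 -m crank '[[0,0,2,0,0,0,0.3],[0,0,5,0,0,0,0.3],[0,0,9,0,0,0,0.3],[0,0,13,0,0,0,0.3],[0,0,17,0,0,0,0.3],[0,0,21,0,0,0,0.3],[0,0,25.5,0,0,0,0.3]]'
```

```text
time_s: 6.77
eef_pos: [0.5087, -0.102, 0.2959]
orientation: [-3.138, -0.002, 1.578]
contact_force: [1.2, -0.3, -0.3]
gripper_width: 0.553
grip_force: 0.0
time_s: 7.43
eef_pos: [0.5791, 0.1624, 0.2794]
orientation: [3.138, -0.002, 1.583]
contact_force: [0.1, -0.5, 1.3]
gripper_width: 0.549
grip_force: 0.0
time_s: 8.1
eef_pos: [0.5726, 0.1572, 0.0369]
orientation: [-3.13, 0.001, 1.579]
contact_force: [-0.8, 0.1, -0.1]
gripper_width: 0.554
grip_force: 0.0
time_s: 8.43
eef_pos: [0.5785, 0.1578, 0.0445]
orientation: [3.139, -0.0, 1.579]
contact_force: [-0.0, 0.3, -0.6]
gripper_width: 0.376
grip_force: 30.0
time_s: 9.02
eef_pos: [0.5771, 0.1577, 0.2978]
orientation: [3.14, -0.0, 1.579]
contact_force: [1.4, 0.1, -0.3]
gripper_width: 0.373
grip_force: 30.0
```

```bash
python3 -m crank '[[-0.4,-4,0,0,0,0,0.3],[-0.8,-8,0,0,0,0,0.3],[-1.2,-12,0,0,0,0,0.3],[-1.6,-16,0,0,0,0,0.3],[-2,-20,0,0,0,0,0.3],[-2.4,-24,0,0,0,0,0.3],[-2.8,-28,0,0,0,0,0.3]]'
python3 -m crank '[[-0.4,-4,0,0,0,0,0.3],[-0.8,-8,0,0,0,0,0.3],[-1.2,-12,0,0,0,0,0.3],[-1.6,-16,0,0,0,0,0.3],[-2,-20,0,0,0,0,0.3],[-2.5,-24,0,0,0,0,0.3],[-3,-26.3,0,0,0,0,0.3],[-3,-26.3,-2,0,0,0,0.3]]'
python3 -m crank '[[0,0,-4,0,0,0,0.3],[0,0,-8,0,0,0,0.3],[0,0,-12,0,0,0,0.3],[0,0,-16,0,0,0,0.3],[0,0,-20,0,0,0,0.3],[0,0,-22,0,0,0,0.3],[0,0,-23.1,0,0,0,0.3],[0,0,-23.1,0,0,0,0.3]]'
python3 -m crank '[[0,0,0,0,0,0,0.3],[0,0,-0.1,0,0,0,0.3],[0,0,-0.1,0,0,0,0.5],[0,0,-0.1,0,0,0,0.55],[0,0,-0.1,0,0,0,0.55],[0,0,2,0,0,0,0.55],[0,0,5,0,0,0,0.55],[0,0,9,0,0,0,0.55]]'
python3 -m crank '[[0,0,4,0,0,0,0.55],[0,0,8,0,0,0,0.55],[0,0,12,0,0,0,0.55],[0,0,16.1,0,0,0,0.55],[0,0,16.1,0,0,0,0.55]]'
python3 - <<'E'
from h import *
for o in blobs('b2'): print([tuple(map(float,x)) for x in o])
s=robot.observe();print(s['eef_pos'],s['orientation'])
E
```

```text
time_s: 9.6
eef_pos: [0.5491, -0.1241, 0.2961]
orientation: [3.14, 0.001, 1.579]
contact_force: [0.3, 0.8, -1.1]
gripper_width: 0.374
grip_force: 30.0
time_s: 10.27
eef_pos: [0.5193, -0.3922, 0.2798]
orientation: [3.136, 0.009, 1.574]
contact_force: [1.2, -0.9, -0.6]
gripper_width: 0.37
grip_force: 30.0
time_s: 10.93
eef_pos: [0.5188, -0.385, 0.0434]
orientation: [-3.139, -0.001, 1.579]
contact_force: [-0.2, 0.2, -0.7]
gripper_width: 0.365
grip_force: 30.0
time_s: 11.6
eef_pos: [0.5181, -0.3837, 0.1319]
orientation: [-3.138, -0.004, 1.579]
contact_force: [1.2, 0.9, 0.0]
gripper_width: 0.549
grip_force: 0.0
time_s: 12.02
eef_pos: [0.5224, -0.3879, 0.3062]
orientation: [3.13, 0.012, 1.579]
contact_force: [1.2, -0.1, 0.9]
gripper_width: 0.546
grip_force: 0.0
[(0.637, 0.082, 153.0), (0.566, 0.09, 159.0), (0.49, 0.085, 168.0)]
[]
[ 0.52049758 -0.38610562  0.29814727] [3.13756196 0.00439101 1.57887653]
```

```bash
python3 - <<'E'
from h import *
S=load('side0')
print(pt(S,159,202,.085),pt(S,192,144,.1))
E
python3 -m crank '[[1,4,0,0,0,0,0.55],[2,8,0,0,0,0,0.55],[3,12,0,0,0,0,0.55],[4,16,0,0,0,0,0.55],[5,20,0,0,0,0,0.55],[6,24,0,0,0,0,0.55]]'
```

```text
[0.77223227 0.00090452 0.085     ] [ 0.75420525 -0.23165484  0.1       ]
time_s: 12.62
eef_pos: [0.5789, -0.1431, 0.2926]
orientation: [-3.139, -0.002, 1.578]
contact_force: [-0.4, 0.0, 0.2]
gripper_width: 0.552
grip_force: 0.0
```

```bash
python3 -m crank '[[1,4,0,0,0,0,0.55],[2,8,0,0,0,0,0.55],[3,12,0,0,0,0,0.55],[4,16,0,0,0,0,0.55],[5,20,0,0,0,0,0.55],[5.3,22.7,0,0,0,0,0.55],[5.3,22.7,-2,0,0,0,0.55]]'
python3 -m crank '[[0,0,-4,0,0,0,0.55],[0,0,-8,0,0,0,0.55],[0,0,-12,0,0,0,0.55],[0,0,-16,0,0,0,0.55],[0,0,-20,0,0,0,0.55],[0,0,-22,0,0,0,0.55],[0,0,-23.5,0,0,0,0.55],[0,0,-23.5,0,0,0,0.55]]'
python3 -m crank '[[0,0,0,0,0,0,0.3],[0,0,0,0,0,0,0.3],[0,0,0,0,0,0,0.3],[0,0,0,0,0,0,0.3]]'
python3 -m crank '[[0,0,2,0,0,0,0.3],[0,0,5,0,0,0,0.3],[0,0,9,0,0,0,0.3],[0,0,13,0,0,0,0.3],[0,0,17,0,0,0,0.3],[0,0,21,0,0,0,0.3],[0,0,25.5,0,0,0,0.3]]'
python3 -m crank '[[-0.3,-4,0,0,0,0,0.3],[-0.6,-8,0,0,0,0,0.3],[-0.9,-12,0,0,0,0,0.3],[-1.2,-16,0,0,0,0,0.3],[-1.5,-20,0,0,0,0,0.3],[-1.7,-24,0,0,0,0,0.3]]'
```

```text
time_s: 13.2
eef_pos: [0.6338, 0.0874, 0.2766]
orientation: [3.137, -0.002, 1.584]
contact_force: [-0.5, -0.2, 1.3]
gripper_width: 0.549
grip_force: 0.0
time_s: 13.87
eef_pos: [0.6289, 0.0818, 0.0346]
orientation: [-3.133, -0.001, 1.579]
contact_force: [-0.8, 0.6, -0.1]
gripper_width: 0.553
grip_force: 0.0
time_s: 14.2
eef_pos: [0.634, 0.0816, 0.0419]
orientation: [3.138, 0.0, 1.579]
contact_force: [0.4, 0.0, 0.8]
gripper_width: 0.369
grip_force: 30.0
time_s: 14.78
eef_pos: [0.6322, 0.0818, 0.2946]
orientation: [3.14, 0.0, 1.579]
contact_force: [-0.2, -0.3, -0.9]
gripper_width: 0.371
grip_force: 30.0
time_s: 15.28
eef_pos: [0.6152, -0.16, 0.2931]
orientation: [3.14, 0.001, 1.579]
contact_force: [0.9, -0.1, -0.4]
gripper_width: 0.368
grip_force: 30.0
```

```bash
python3 -m crank '[[-0.3,-4,0,0,0,0,0.3],[-0.6,-8,0,0,0,0,0.3],[-0.9,-12,0,0,0,0,0.3],[-1.2,-16,0,0,0,0,0.3],[-1.5,-20,0,0,0,0,0.3],[-1.6,-22.7,0,0,0,0,0.3],[-1.6,-22.7,-2,0,0,0,0.3]]'
python3 -m crank '[[0,0,-4,0,0,0,0.3],[0,0,-8,0,0,0,0.3],[0,0,-12,0,0,0,0.3],[0,0,-16,0,0,0,0.3],[0,0,-20,0,0,0,0.3],[0,0,-22,0,0,0,0.3],[0,0,-23.1,0,0,0,0.3],[0,0,-23.1,0,0,0,0.3]]'
python3 -m crank '[[0,0,0,0,0,0,0.3],[0,0,-0.1,0,0,0,0.3],[0,0,-0.1,0,0,0,0.5],[0,0,-0.1,0,0,0,0.55],[0,0,-0.1,0,0,0,0.55],[0,0,2,0,0,0,0.55],[0,0,5,0,0,0,0.55],[0,0,9,0,0,0,0.55]]'
python3 -m crank '[[0,0,4,0,0,0,0.55],[0,0,8,0,0,0,0.55],[0,0,12,0,0,0,0.55],[0,0,16.1,0,0,0,0.55],[0,0,16.1,0,0,0,0.55]]'
python3 - <<'E'
from h import *
for o in blobs('b3'): print([tuple(map(float,x)) for x in o])
s=robot.observe();print(s['eef_pos'],s['orientation'])
E
```

```text
time_s: 15.87
eef_pos: [0.5994, -0.393, 0.2771]
orientation: [3.135, 0.009, 1.573]
contact_force: [1.4, -1.4, -0.3]
gripper_width: 0.368
grip_force: 30.0
time_s: 16.53
eef_pos: [0.5988, -0.3851, 0.0405]
orientation: [-3.139, -0.001, 1.579]
contact_force: [-0.4, 0.1, -0.6]
gripper_width: 0.363
grip_force: 30.0
time_s: 17.2
eef_pos: [0.5979, -0.3839, 0.128]
orientation: [-3.137, -0.004, 1.579]
contact_force: [0.3, -0.4, -0.6]
gripper_width: 0.551
grip_force: 0.0
time_s: 17.62
eef_pos: [0.6025, -0.3876, 0.3038]
orientation: [3.129, 0.012, 1.579]
contact_force: [0.1, -1.0, 2.4]
gripper_width: 0.55
grip_force: 0.0
[(0.566, 0.089, 162.0), (0.49, 0.085, 168.0)]
[]
[ 0.60059559 -0.38606423  0.29520209] [3.13699376 0.00426593 1.57892436]
```

```bash
python3 -m crank '[[-0.4,4,0,0,0,0,0.55],[-0.7,8,0,0,0,0,0.55],[-1,12,0,0,0,0,0.55],[-1.4,16,0,0,0,0,0.55],[-1.7,20,0,0,0,0,0.55],[-2,24,0,0,0,0,0.55]]'
python3 -m crank '[[-0.3,4,0,0,0,0,0.55],[-0.6,8,0,0,0,0,0.55],[-0.9,12,0,0,0,0,0.55],[-1.2,16,0,0,0,0,0.55],[-1.5,20,0,0,0,0,0.55],[-1.7,23.6,0,0,0,0,0.55],[-1.7,23.6,-2,0,0,0,0.55]]'
python3 -m crank '[[0,0,-4,0,0,0,0.55],[0,0,-8,0,0,0,0.55],[0,0,-12,0,0,0,0.55],[0,0,-16,0,0,0,0.55],[0,0,-20,0,0,0,0.55],[0,0,-22,0,0,0,0.55],[0,0,-23.5,0,0,0,0.55],[0,0,-23.5,0,0,0,0.55]]'
python3 -m crank '[[0,0,0,0,0,0,0.3],[0,0,0,0,0,0,0.3],[0,0,0,0,0,0,0.3],[0,0,0,0,0,0,0.3]]'
python3 -m crank '[[0,0,2,0,0,0,0.3],[0,0,5,0,0,0,0.3],[0,0,9,0,0,0,0.3],[0,0,13,0,0,0,0.3],[0,0,17,0,0,0,0.3],[0,0,21,0,0,0,0.3],[0,0,25.5,0,0,0,0.3]]'
python3 -m crank '[[0.4,-4,0,0,0,0,0.3],[0.8,-8,0,0,0,0,0.3],[1.2,-12,0,0,0,0,0.3],[1.6,-16,0,0,0,0,0.3],[2,-20,0,0,0,0,0.3],[2.4,-24,0,0,0,0,0.3]]'
```

```text
time_s: 18.22
eef_pos: [0.5782, -0.1431, 0.2891]
orientation: [-3.138, -0.002, 1.578]
contact_force: [0.5, -0.9, -0.2]
gripper_width: 0.549
grip_force: 0.0
time_s: 18.8
eef_pos: [0.5627, 0.0968, 0.2733]
orientation: [3.138, -0.002, 1.584]
contact_force: [1.0, -0.3, -0.2]
gripper_width: 0.551
grip_force: 0.0
time_s: 19.47
eef_pos: [0.5579, 0.0908, 0.0309]
orientation: [-3.131, -0.001, 1.579]
contact_force: [-0.1, 0.6, -0.4]
gripper_width: 0.552
grip_force: 0.0
time_s: 19.8
eef_pos: [0.5635, 0.0907, 0.0378]
orientation: [3.139, 0.0, 1.579]
contact_force: [0.0, 1.0, -1.2]
gripper_width: 0.337
grip_force: 43.9
time_s: 20.38
eef_pos: [0.5621, 0.0908, 0.291]
orientation: [3.14, 0.0, 1.579]
contact_force: [1.0, -0.0, -1.6]
gripper_width: 0.336
grip_force: 43.8
time_s: 20.88
eef_pos: [0.5865, -0.1512, 0.2895]
orientation: [3.14, 0.001, 1.579]
contact_force: [0.5, 0.1, -1.6]
gripper_width: 0.337
grip_force: 43.7
```

```bash
python3 -m crank '[[0.4,-4,0,0,0,0,0.3],[0.8,-8,0,0,0,0,0.3],[1,-12,0,0,0,0,0.3],[1.2,-15,0,0,0,0,0.3],[1.3,-17.2,0,0,0,0,0.3],[1.3,-17.2,0,0,0,0,0.3],[1.3,-17.2,0,0,0,0,0.3],[1.3,-17.2,0,0,0,0,0.3]]'
python3 - <<'E'
from h import *
snap('wrist','w3')
for i in range(3):
    s=robot.observe();print(s['eef_pos'],s['orientation'][2]);snap('side','b4side')
E
```

```text
time_s: 21.55
eef_pos: [0.5996, -0.3205, 0.2886]
orientation: [3.141, -0.0, 1.579]
contact_force: [1.5, -0.2, -0.9]
gripper_width: 0.338
grip_force: 43.7
[ 0.59976929 -0.32002481  0.28863237] 1.5798137725400418
[ 0.59989749 -0.31980213  0.28866348] 1.5803179797303486
[ 0.59994692 -0.31979019  0.28869238] 1.5805253341855308
```

View pics/w3.png

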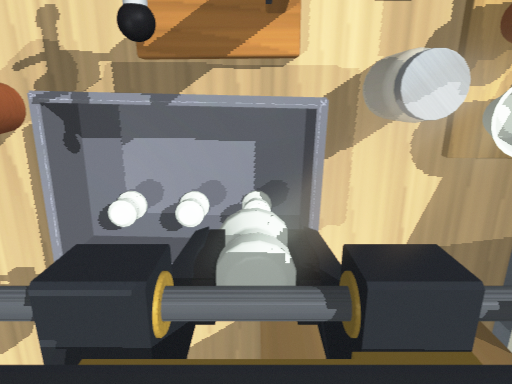

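The three placed knobs stand upright at (125,208), (193,208) and (257,205), and the fourth hangs upright in the gripper. I'll lower it, using the measured z.

```bash
python3 -m crank '[[0,0,-4,0,0,0,0.3],[0,0,-8,0,0,0,0.3],[0,0,-12,0,0,0,0.3],[0,0,-16,0,0,0,0.3],[0,0,-20,0,0,0,0.3],[0,0,-23,0,0,0,0.3],[0,0,-24.3,0,0,0,0.3],[0,0,-24.3,0,0,0,0.3]]'
python3 -m crank '[[0,0,-0.2,0,0,0,0.3],[0,0,-0.4,0,0,0,0.3],[0,0,-0.4,0,0,0,0.3],[0,0,-0.4,0,0,0,0.3],[0,0,-0.4,0,0,0,0.3]]'
```

```text
time_s: 22.42
eef_pos: [0.5979, -0.3191, 0.0415]
orientation: [-3.137, -0.004, 1.58]
contact_force: [-0.0, 1.0, -1.2]
gripper_width: 0.334
grip_force: 43.8
time_s: 22.83
eef_pos: [0.6004, -0.3219, 0.0429]
orientation: [3.14, 0.002, 1.579]
contact_force: [0.1, 0.0, -0.2]
gripper_width: 0.337
grip_force: 43.8
```

```bash
python3 -m crank '[[0,0,-0.2,0,0,0,0.3],[0,0,-0.3,0,0,0,0.3],[0,0,-0.3,0,0,0,0.3],[0,0,-0.3,0,0,0,0.3]]'
python3 -m crank '[[0,0,0,0,0,0,0.45],[0,0,0,0,0,0,0.55],[0,0,0,0,0,0,0.55],[0,0,2,0,0,0,0.55],[0,0,5,0,0,0,0.55],[0,0,9,0,0,0,0.55]]'
python3 -m crank '[[0,0,4,0,0,0,0.55],[0,0,8,0,0,0,0.55],[0,0,12,0,0,0,0.55],[0,0,16.1,0,0,0,0.55],[0,0,16.1,0,0,0,0.55],[0,0,16.1,0,0,0,0.55]]'
python3 - <<'E'
from h import *
for o in blobs('b5'): print([tuple(map(float,x)) for x in o])
s=robot.observe();print(s['eef_pos'],s['orientation'])
E
```

```text
time_s: 23.17
eef_pos: [0.5998, -0.3215, 0.0385]
orientation: [3.141, 0.0, 1.579]
contact_force: [-0.7, 0.7, 0.9]
gripper_width: 0.34
grip_force: 43.7
time_s: 23.67
eef_pos: [0.5976, -0.3198, 0.1254]
orientation: [-3.136, -0.005, 1.579]
contact_force: [0.0, 0.5, -0.4]
gripper_width: 0.546
grip_force: 0.0
time_s: 24.17
eef_pos: [0.6009, -0.3222, 0.2934]
orientation: [3.136, 0.005, 1.579]
contact_force: [-0.6, -0.4, -0.2]
gripper_width: 0.549
grip_force: 0.0
[(0.49, 0.085, 169.0)]
[]
[ 0.59923958 -0.32099348  0.28812578] [-3.14047829e+00 -9.06300984e-04  1.57881490e+00]
```

```bash
python3 -m crank '[[-1.1,4,1,0,0,0,0.55],[-2.2,8,1,0,0,0,0.55],[-3.3,12,1,0,0,0,0.55],[-4.4,16,1,0,0,0,0.55],[-5.5,20,1,0,0,0,0.55]]'
python3 -m crank '[[-1.1,4,0,0,0,0,0.55],[-2.2,8,0,0,0,0,0.55],[-3.3,12,0,0,0,0,0.55],[-4.4,16,0,0,0,0,0.55],[-5.7,20.6,0,0,0,0,0.55],[-5.7,20.6,-2,0,0,0,0.55],[-5.7,20.6,-2,0,0,0,0.55]]'
python3 -m crank '[[0,0,-4,0,0,0,0.55],[0,0,-8,0,0,0,0.55],[0,0,-12,0,0,0,0.55],[0,0,-16,0,0,0,0.55],[0,0,-20,0,0,0,0.55],[0,0,-22.2,0,0,0,0.55],[0,0,-22.2,0,0,0,0.55],[0,0,-22.2,0,0,0,0.55]]'
python3 - <<'E'
from h import *
s=robot.observe();print(s['eef_pos'])
E
```

```text
time_s: 24.68
eef_pos: [0.5428, -0.1195, 0.2963]
orientation: [-3.137, -0.002, 1.578]
contact_force: [0.1, 0.7, 0.4]
gripper_width: 0.55
grip_force: 0.0
time_s: 25.27
eef_pos: [0.4843, 0.0871, 0.2744]
orientation: [-3.133, -0.001, 1.583]
contact_force: [-0.6, -0.5, -1.1]
gripper_width: 0.548
grip_force: 0.0
time_s: 25.93
eef_pos: [0.4862, 0.0835, 0.0555]
orientation: [-3.136, -0.0, 1.578]
contact_force: [0.3, -0.2, -0.0]
gripper_width: 0.549
grip_force: 0.0
[0.48624575 0.08354103 0.05554173]
```

Down 1.3 cm more, then close and lift.

```bash
python3 -m crank '[[0,0,-1.3,0,0,0,0.55],[0,0,-1.3,0,0,0,0.55],[0,0,-1.3,0,0,0,0.3],[0,0,-1.3,0,0,0,0.3],[0,0,-1.3,0,0,0,0.3],[0,0,-1.3,0,0,0,0.3]]'
python3 -m crank '[[0,0,2,0,0,0,0.3],[0,0,5,0,0,0,0.3],[0,0,9,0,0,0,0.3],[0,0,13,0,0,0,0.3],[0,0,17,0,0,0,0.3],[0,0,21,0,0,0,0.3],[0,0,25.2,0,0,0,0.3]]'
python3 -m crank '[[-0.4,-4,0,0,0,0,0.3],[-0.8,-8,0,0,0,0,0.3],[-1.2,-12,0,0,0,0,0.3],[-1.6,-16,0,0,0,0,0.3],[-2,-20,0,0,0,0,0.3]]'
python3 -m crank '[[-0.4,-4,0,0,0,0,0.3],[-0.8,-8,0,0,0,0,0.3],[-1.2,-12,0,0,0,0,0.3],[-1.6,-16,0,0,0,0,0.3],[-2,-20,0,0,0,0,0.3],[-2.2,-20.7,0,0,0,0,0.3],[-2.2,-20.7,-2,0,0,0,0.3],[-2.2,-20.7,-2,0,0,0,0.3]]'
python3 - <<'E'
from h import *
snap('wrist','x'); s=robot.observe();print(s['eef_pos'])
E
```

```text
time_s: 26.43
eef_pos: [0.4888, 0.0842, 0.0457]
orientation: [3.139, 0.0, 1.579]
contact_force: [-1.0, -1.3, 7.1]
gripper_width: 0.378
grip_force: 30.0
time_s: 27.02
eef_pos: [0.4869, 0.0846, 0.2981]
orientation: [3.141, -0.0, 1.579]
contact_force: [1.3, 0.5, -1.4]
gripper_width: 0.371
grip_force: 30.0
time_s: 27.43
eef_pos: [0.4671, -0.117, 0.2966]
orientation: [3.14, 0.001, 1.58]
contact_force: [1.2, 0.2, 0.3]
gripper_width: 0.374
grip_force: 30.0
time_s: 28.1
eef_pos: [0.4443, -0.322, 0.273]
orientation: [-3.138, -0.004, 1.577]
contact_force: [0.5, 1.6, -2.0]
gripper_width: 0.372
grip_force: 30.0
[ 0.44469216 -0.32148767  0.27420085]
```

```bash
python3 -m crank '[[0,0,-4,0,0,0,0.3],[0,0,-8,0,0,0,0.3],[0,0,-12,0,0,0,0.3],[0,0,-16,0,0,0,0.3],[0,0,-20,0,0,0,0.3],[0,0,-22.4,0,0,0,0.3],[0,0,-22.4,0,0,0,0.3],[0,0,-22.4,0,0,0,0.3]]'
python3 -m crank '[[0,0,-0.3,0,0,0,0.3],[0,0,-0.3,0,0,0,0.3],[0,0,-0.3,0,0,0,0.3],[0,0,-0.3,0,0,0,0.3]]'
```

```text
time_s: 28.82
eef_pos: [0.4458, -0.3214, 0.0519]
orientation: [-3.14, -0.002, 1.58]
contact_force: [0.2, -0.8, 0.1]
gripper_width: 0.37
grip_force: 30.0
time_s: 29.15
eef_pos: [0.4466, -0.3234, 0.0506]
orientation: [3.14, 0.002, 1.579]
contact_force: [-0.6, -1.2, -0.7]
gripper_width: 0.366
grip_force: 30.0
```

```bash
python3 -m crank '[[0,0,-0.3,0,0,0,0.3],[0,0,-0.3,0,0,0,0.3],[0,0,-0.3,0,0,0,0.45],[0,0,-0.3,0,0,0,0.55],[0,0,-0.3,0,0,0,0.55],[0,0,2,0,0,0,0.55],[0,0,5,0,0,0,0.55],[0,0,9,0,0,0,0.55]]'
python3 -m crank '[[0,0,4,0,0,0,0.55],[0,0,8,0,0,0,0.55],[0,0,12,0,0,0,0.55],[0,0,16,0,0,0,0.55],[0,0,19,0,0,0,0.55]]'
python3 -m crank '[[1.4,3.2,0,0,0,0,0.55],[2.8,6.4,0,0,0,0,0.55],[4.2,9.6,0,0,0,0,0.55],[5.6,12.8,0,0,0,0,0.55],[7,16,0,0,0,0,0.55],[8.1,18.8,0,0,0,0,0.55],[8.1,18.8,0,0,0,0,0.55],[8.1,18.8,0,0,0,0,0.55]]'
python3 - <<'E'
from h import *
snap('side','b6side');c=snap('wrist','w4'); print(robot.observe()['eef_pos'])
for P in [(.526,-.133,.209),(.526,-.21,.193),(.526,-.055,.193)]: print(pix(c,P))
i=cv2.imread('pics/w4.png'); j=cv2.imread('pics/b6side.png')[90:282,180:352]
cv2.imwrite('pics/m3.png',np.hstack([cv2.resize(j,(344,384),interpolation=cv2.INTER_CUBIC),i[:,60:510]]))
E
```

```text
time_s: 29.82
eef_pos: [0.4442, -0.3211, 0.1373]
orientation: [-3.138, -0.004, 1.579]
contact_force: [0.5, -0.2, 0.1]
gripper_width: 0.553
grip_force: 0.0
time_s: 30.23
eef_pos: [0.446, -0.3229, 0.333]
orientation: [3.139, 0.003, 1.579]
contact_force: [0.1, -1.6, 0.2]
gripper_width: 0.55
grip_force: 0.0
time_s: 30.9
eef_pos: [0.527, -0.1332, 0.3289]
orientation: [-3.142, 0.0, 1.582]
contact_force: [0.2, -0.3, 1.1]
gripper_width: 0.549
grip_force: 0.0
[ 0.52653951 -0.13501165  0.32878479]
[256.02735497 189.72461596]
[255.2362893  269.68729052]
[256.982365    82.86562746]
```

View pics/m3.png

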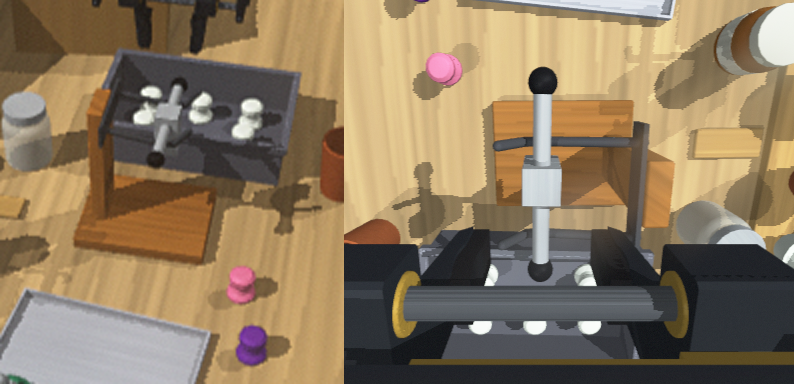

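The tray is empty and five knobs stand in the tote. In the wrist view the hub top is at (258,184) and the balls are at (259,80) and (256,271).

```bash
python3 - <<'E'
from h import *
c=load('w4')
a=pt(c,259,80,.193);b=pt(c,256,271,.193);print(a,b,(a+b)/2, np.linalg.norm(a-b), np.arctan2(-(a-b)[0],(a-b)[1]), pt(c,258,184.5,.209), c['T'])
E
```

```text
[ 0.52747582 -0.05296393  0.193     ] [ 0.52667694 -0.21127253  0.193     ] [ 0.52707638 -0.13211823  0.193     ] 0.15831061774028216 -0.005046332708453591 [ 0.52745718 -0.1288714   0.209     ] (array([ 0.52673055, -0.13429842,  0.32881221]), array([-3.14135318e+00,  4.12369276e-04,  1.58030716e+00]))
```

```bash
python3 -m crank '[[0.05,0.2,-4,0,0,-0.014,0.55],[0.05,0.2,-8,0,0,-0.014,0.55],[0.05,0.2,-11,0,0,-0.014,0.55],[0.05,0.2,-13,0,0,-0.014,0.55],[0.05,0.2,-13.8,0,0,-0.014,0.55],[0.05,0.2,-13.8,0,0,-0.014,0.55],[0.05,0.2,-13.8,0,0,-0.014,0.55]]'
python3 -m crank '[[0,0,0,0,0,0,0.25],[0,0,0,0,0,0,0.25],[0,0,0,0,0,0,0.25],[0,0,0,0,0,0,0.25],[0,0,0,0,0,0,0.25]]'
python3 -c "
from h import *
snap('scene','c1');s=robot.observe();print(s['eef_pos'],s['contact_force'],s['torque'])"
```

```text
time_s: 31.58
eef_pos: [0.5275, -0.1337, 0.1916]
orientation: [3.141, 0.0, 1.563]
contact_force: [0.4, 0.4, 0.0]
gripper_width: 0.55
grip_force: 0.0
time_s: 32.0
eef_pos: [0.5281, -0.133, 0.1923]
orientation: [3.139, 0.001, 1.565]
contact_force: [1.2, -0.4, 5.3]
gripper_width: 0.341
grip_force: 30.0
[ 0.52812792 -0.13296177  0.19225743] [ 0.91798718 -0.82076795  6.1489514 ] [-0.12170734  0.00627142 -0.01880903]
```

```bash
python3 -m crank '[[0,0,1,0,0,0,0.25],[0,0,2.5,0,0,0,0.25],[0,0,4.5,0,0,0,0.25],[0,0,7,0,0,0,0.25],[0,0,10,0,0,0,0.25],[0,0,12.5,0,0,0,0.25],[0,0,14,0,0,0,0.25],[0,0,14,0,0,0,0.25]]'
python3 -m crank '[[0,3.5,0,0,0,0,0.25],[0,7,0,0,0,0,0.25],[0,10.5,0,0,0,0,0.25],[0,14,0,0,0,0,0.25],[0,17.5,0,0,0,0,0.25],[0,21,0,0,0,0,0.25]]'
python3 -m crank '[[0,3.5,0,0,0,0,0.25],[0,7,0,0,0,0,0.25],[0,10.5,0,0,0,0,0.25],[0,14,0,0,0,0,0.25],[-0.4,17.5,0,0,0,0,0.25],[-0.8,20,0,0,0,0,0.25],[-0.8,22,0,0,0,0,0.25],[-0.8,22,0,0,0,0,0.25]]'
python3 - <<'E'
from h import *
snap('side','x'); c=snap('wrist','w5'); print(c['T']); q=pix(c,(.592,.338,.253)); print(q,pix(c,(.592,.338,.227)))
i=cv2.imread('pics/w5.png'); x,y=int(q[0])-60,max(0,int(q[1])-60); cr=i[y:y+120,x:x+120]; print(x,y)
cv2.imwrite('pics/m4.png',np.hstack([cv2.resize(cr,(480,480),interpolation=cv2.INTER_CUBIC),cv2.copyMakeBorder(cv2.resize(i,(300,225)),0,255,0,0,cv2.BORDER_CONSTANT)]))
E
```

```text
time_s: 32.72
eef_pos: [0.5281, -0.1328, 0.3345]
orientation: [3.137, 0.002, 1.565]
contact_force: [0.4, -0.2, -5.0]
gripper_width: 0.344
grip_force: 30.0
time_s: 33.22
eef_pos: [0.5257, 0.0792, 0.3285]
orientation: [-3.137, -0.0, 1.565]
contact_force: [1.0, -0.0, -5.3]
gripper_width: 0.338
grip_force: 30.0
time_s: 33.88
eef_pos: [0.5171, 0.3009, 0.328]
orientation: [-3.137, -0.0, 1.569]
contact_force: [-0.6, -0.0, -5.5]
gripper_width: 0.34
grip_force: 30.0
(array([0.5175791 , 0.29895688, 0.32809279]), array([-3.13714009e+00,  1.27852906e-03,  1.56807854e+00]))
[381.96910816 149.17244557] [367.98499175 143.13574184]
321 89
```

View pics/m4.png

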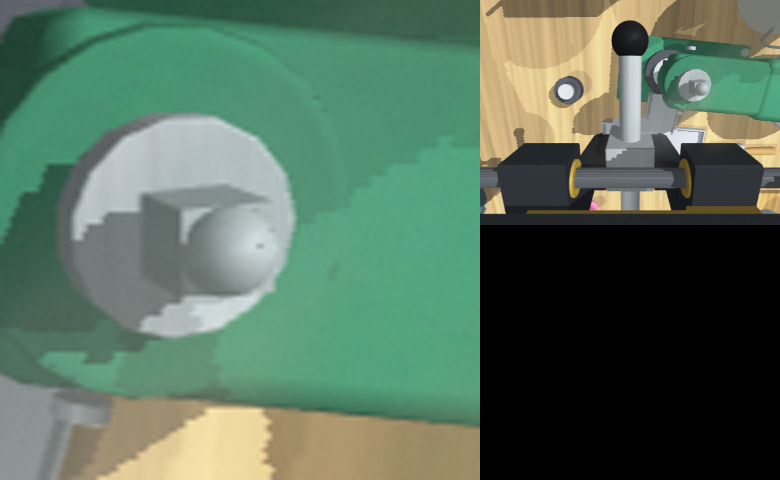

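```bash
python3 - <<'E'
from h import *
c=load('w5'); P=lambda x,y,z: pt(c,321+x/4,89+y/4,z)
print('collar',P(183,226,.227), np.linalg.norm(P(72,226,.227)-P(295,226,.227)), np.linalg.norm(P(183,114,.227)-P(183,337,.227)))
A,B,C=P(182,208,.249),P(268,198,.249),P(182,294,.249)
D,E,F=P(142,193,.227),P(228,184,.227),P(142,278,.227)
for o,p,q in((A,B,C),(D,E,F)): print(o.round(4),np.linalg.norm(p-o),np.linalg.norm(q-o),'yaw',np.arctan2((p-o)[1],(p-o)[0]),np.arctan2((q-o)[0],-(q-o)[1]), 'ctr',(p+q)/2)
# press edge: arm edges
a,b=P(20,12,.211),P(470,45,.211); print('arm edge',np.arctan2((b-a)[1],(b-a)[0]))
a,b=P(20,382,.211),P(470,424,.211); print('arm edge',np.arctan2((b-a)[1],(b-a)[0]))
E
```

```text
collar [0.59131054 0.33640603 0.227     ] 0.03758045850986257 0.03787106359899502
[0.5836 0.3424 0.249 ] 0.01293362067257925 0.013297026698257653 yaw 0.11431279550754615 0.08814802100480974 ctr [0.59065595 0.33648481 0.249     ]
[0.584 0.342 0.227] 0.01432214731749742 0.01448011446813961 yaw 0.10211630508284274 0.07992885765668552 ctr [0.59165798 0.33547993 0.227     ]
arm edge -0.07325388770453978
arm edge -0.09789205802365188
```

```bash
python3 - <<'E'
from h import *
c=load('w5'); i=c['img']; m=((i.max(2)<75)[20:110,205:310]).astype(np.uint8)
N,l,st,ce=cv2.connectedComponentsWithStats(m); j=1+st[1:,4].argmax(); u,v=ce[j]+[205,20]; print(u,v,st[j])
f=330.065; H=c['hand_eye']; d=H[:3,:3]@np.array([(u-c['cx'])/f,(v-c['cy'])/f,1]); o=H[:3,3]
for z in(-.003,-.001,.001): print((o+d*(z-o[2])/d[2]).round(4))
r=st[j,2]/2; print('r',r/f*((-.001-o[2])/d[2]))
i2=cv2.imread('pics/w5.png')[90:290,206:306]; cv2.imwrite('pics/m5.png',cv2.resize(i2,(300,600),interpolation=cv2.INTER_CUBIC))
E
```

```text
255.5945337620579 66.4742765273312 [  20   15   63   60 3110]
[ 0.0796 -0.0008 -0.003 ]
[ 0.0798 -0.0008 -0.001 ]
[ 0.0799 -0.0008  0.001 ]
r 0.010835812843910504
```

View pics/m5.png

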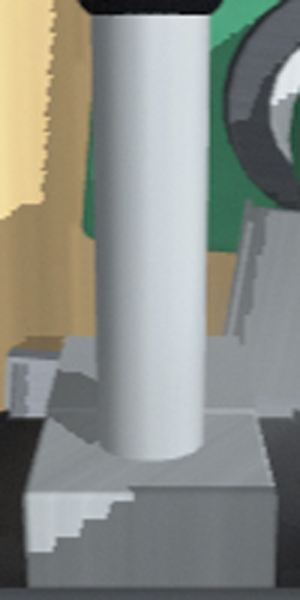

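```bash
python3 - <<'E'
from h import *
c=load('w5'); f=330.065; H=c['hand_eye'];o=H[:3,3]
def T(u,v,z):
    d=H[:3,:3]@np.array([(u-c['cx'])/f,(v-c['cy'])/f,1]); return (o+d*(z-o[2])/d[2]).round(4)
for z in(-.019,-.017,-.015): print(T(206+22/3,90+491/3,z),T(206+276/3,90+488/3,z))
# bottom edge of +x face z = +.043
print(T(206+62/3,90+337/3,.043),T(206+245/3,90+337/3,.043)); print(T(206+28/3,90+410/3,.0),T(206+258/3,90+410/3,.0))
E
```

```text
[ 0.018  -0.0153 -0.019 ] [ 0.0184  0.0137 -0.019 ]
[ 0.017  -0.0156 -0.017 ] [ 0.0174  0.014  -0.017 ]
[ 0.016  -0.0159 -0.015 ] [ 0.0164  0.0143 -0.015 ]
[ 0.0163 -0.0161  0.043 ] [0.0163 0.0159 0.043 ]
[ 0.0202 -0.0168  0.    ] [0.0202 0.0136 0.    ]
```

```bash
python3 -m crank '[[3,1.5,0,0,0,0.05,0.25],[5.5,2.7,0,0,0,0.1,0.25],[7.4,3.5,0,0,0,0.1,0.25],[7.4,3.5,0,0,0,0.1,0.25],[7.4,3.5,0,0,0,0.1,0.25],[7.4,3.5,0,0,0,0.1,0.25]]'
python3 - <<'E'
from h import *
for k in range(3): c=snap('wrist','w6'); print(c['T'])
c=snap('side','w6s'); d=snap('scene','w6c')
a=cv2.imread('pics/w6s.png')[215:335,120:240]; b=cv2.imread('pics/w6c.png')[215:335,290:410]
cv2.imwrite('pics/m6.png',np.hstack([cv2.resize(t,(400,400),interpolation=cv2.INTER_CUBIC) for t in(a,b)]))
E
```

```text
time_s: 34.48
eef_pos: [0.5927, 0.3311, 0.3295]
orientation: [-3.139, 0.001, 1.664]
contact_force: [0.2, 0.5, -5.5]
gripper_width: 0.341
grip_force: 30.0
(array([0.59273757, 0.33111926, 0.32954909]), array([-3.13888770e+00,  9.16983575e-04,  1.66352303e+00]))
(array([0.59259371, 0.33136306, 0.33013816]), array([-3.13978128e+00,  5.99585842e-04,  1.66383604e+00]))
(array([0.59255807, 0.33156821, 0.3306279 ]), array([-3.14058148e+00,  4.21926211e-04,  1.66410694e+00]))
```

View pics/m6.png

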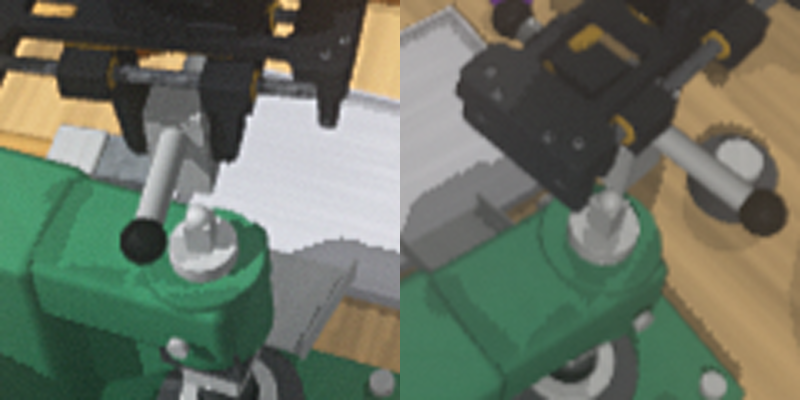

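```bash
python3 -m crank '[[0,0,0,0,0,0,0.25],[0,0,0,0,0,0,0.25],[0,0,0,0,0,0,0.25],[0,0,0,0,0,0,0.25],[0,0,0,0,0,0,0.25],[0,0,0,0,0,0,0.25]]'; python3 -c "
from h import *
print(robot.observe()['eef_pos'])"
```

```text
time_s: 35.23
eef_pos: [0.5932, 0.3325, 0.3308]
orientation: [-3.142, 0.0, 1.665]
contact_force: [0.2, 0.6, -5.8]
gripper_width: 0.338
grip_force: 30.0
[0.59322313 0.33246519 0.33082853]
```

```bash
python3 -m crank '[[-0.11,0.18,-1.5,0,0,0,0.25],[-0.11,0.18,-2.8,0,0,0,0.25],[-0.11,0.18,-2.8,0,0,0,0.25],[-0.11,0.18,-2.8,0,0,0,0.25],[-0.11,0.18,-2.8,0,0,0,0.25],[-0.11,0.18,-2.8,0,0,0,0.25]]'
python3 -m crank '[[0,0,-0.4,0,0,0,0.25],[0,0,-0.8,0,0,0,0.25],[0,0,-0.8,0,0,0,0.25],[0,0,-0.8,0,0,0,0.25]]'
python3 -m crank '[[0,0,-0.2,0,0,0,0.25],[0,0,-0.4,0,0,0,0.25],[0,0,-0.6,0,0,0,0.25],[0,0,-0.6,0,0,0,0.25]]'
```

```text
time_s: 35.73
eef_pos: [0.5925, 0.3343, 0.3037]
orientation: [3.14, -0.0, 1.665]
contact_force: [0.4, -0.4, -4.9]
gripper_width: 0.339
grip_force: 30.0
time_s: 36.07
eef_pos: [0.5919, 0.3341, 0.2943]
orientation: [-3.141, 0.0, 1.665]
contact_force: [0.5, -1.1, -5.8]
gripper_width: 0.336
grip_force: 30.0
time_s: 36.4
eef_pos: [0.5919, 0.3341, 0.2881]
orientation: [-3.141, 0.0, 1.665]
contact_force: [-0.7, 0.2, -5.6]
gripper_width: 0.338
grip_force: 30.0
```

```bash
python3 -m crank '[[0,0,-0.3,0,0,0,0.25],[0,0,-0.6,0,0,0,0.25],[0,0,-0.9,0,0,0,0.25],[0,0,-1.2,0,0,0,0.25],[0,0,-1.2,0,0,0,0.25],[0,0,-1.2,0,0,0,0.25]]'
python3 -m crank '[[0,0,-0.2,0,0,0,0.25],[0,0,-0.4,0,0,0,0.25],[0,0,-0.6,0,0,0,0.25],[0,0,-0.6,0,0,0,0.25]]'
```

```text
time_s: 36.9
eef_pos: [0.592, 0.3341, 0.2764]
orientation: [-3.141, 0.0, 1.665]
contact_force: [-0.2, 0.7, -5.3]
gripper_width: 0.339
grip_force: 30.0
time_s: 37.23
eef_pos: [0.5922, 0.3343, 0.271]
orientation: [3.141, -0.0, 1.665]
contact_force: [0.4, 0.4, -5.8]
gripper_width: 0.34
grip_force: 30.0
```

```bash
python3 -m crank '[[0,0,-0.1,0,0,0,0.25],[0,0,-0.2,0,0,0,0.25],[0,0,-0.2,0,0,0,0.25],[0,0,-0.2,0,0,0,0.25]]'
```

```text
time_s: 37.57
eef_pos: [0.5923, 0.3343, 0.2707]
orientation: [3.14, -0.0, 1.665]
contact_force: [-2.4, -1.7, 4.8]
gripper_width: 0.336
grip_force: 30.0
```

```bash
python3 -m crank '[[0,0,0.1,0,0,0.05,0.25],[0,0,0.1,0,0,0.1,0.25],[0.02,0.01,0.1,0,0,0.2,0.25],[0.05,0.03,0.1,0,0,0.3,0.25],[0.07,0.06,0.1,0,0,0.4,0.25],[0.08,0.08,0.1,0,0,0.5,0.25],[0.08,0.08,0.1,0,0,0.5,0.25]]'
python3 -c "
from h import *
s=robot.observe();print(s['torque'],s['contact_force'])"
python3 -m crank '[[0,0,0,0,0,0.1,0.25],[0.01,0.02,0,0,0,0.2,0.25],[0.02,0.04,0,0,0,0.3,0.25],[0.03,0.06,0,0,0,0.4,0.25],[0.03,0.08,0,0,0,0.5,0.25],[0.03,0.08,0,0,0,0.5,0.25]]'
python3 -c "
from h import *
s=robot.observe();print(s['torque'],s['contact_force'],s['joints'][5])"
```

```text
time_s: 38.15
eef_pos: [0.5925, 0.3348, 0.2707]
orientation: [-3.141, 0.0, 2.17]
contact_force: [-3.9, -3.0, 2.6]
gripper_width: 0.34
grip_force: 30.0
[-0.53226071  0.92823855  0.03242199] [-3.89631414 -2.96750881  2.58051261]
time_s: 38.65
eef_pos: [0.5931, 0.3354, 0.2707]
orientation: [-3.141, 0.0, 2.669]
contact_force: [-4.5, -2.8, 2.4]
gripper_width: 0.337
grip_force: 30.0
[-0.70466242  0.79126995 -0.0044575 ] [-4.48413231 -2.77079496  2.41794017] -0.7563516259972403
```

```bash
R='from h import *
s=robot.observe();print(s["torque"].round(3),s["contact_force"].round(1),s["tau"][5])'
python3 -m crank '[[0,0.02,0,0,0,0.05,0.25],[0,0.03,0,0,0,0.1,0.25],[0,0.03,0,0,0,0.1,0.25],[0,0.03,0,0,0,0.1,0.25]]'; python3 -c "$R"
python3 -m crank '[[0,0,0,0,0,0.04,0.25],[0,0,0,0,0,0.04,0.25],[0,0,0,0,0,0.04,0.25]]'; python3 -c "$R"
python3 -m crank '[[0,0,0,0,0,0.03,0.25],[0,0,0,0,0,0.03,0.25],[0,0,0,0,0,0.03,0.25]]'; python3 -c "$R"
python3 - <<'E'
from h import *
c=snap('scene','c7'); d=snap('side','d7')
a=d['img'][205:325,110:230,::-1]; b=c['img'][215:335,290:410,::-1]
cv2.imwrite('pics/m7.png',np.hstack([cv2.resize(t,(400,400),interpolation=cv2.INTER_CUBIC) for t in(a,b)]))
E
```

```text
time_s: 38.98
eef_pos: [0.5931, 0.3356, 0.2708]
orientation: [-3.141, 0.0, 2.763]
contact_force: [-4.5, -3.8, 2.7]
gripper_width: 0.335
grip_force: 30.0
[-0.718  0.736 -0.039] [-4.5 -3.8  2.7] -0.11139162350445986
time_s: 39.23
eef_pos: [0.5932, 0.3357, 0.2708]
orientation: [-3.141, 0.0, 2.803]
contact_force: [-4.5, -3.3, 3.5]
gripper_width: 0.333
grip_force: 30.0
[-0.607  0.772 -0.063] [-4.5 -3.3  3.5] -0.10518827475607395
time_s: 39.48
eef_pos: [0.5932, 0.3357, 0.2707]
orientation: [-3.141, 0.0, 2.833]
contact_force: [-3.2, -3.7, 3.2]
gripper_width: 0.338
grip_force: 30.0
[-0.665  0.671 -0.002] [-3.2 -3.7  3.2] -0.09644034784287214
```

View pics/m7.png

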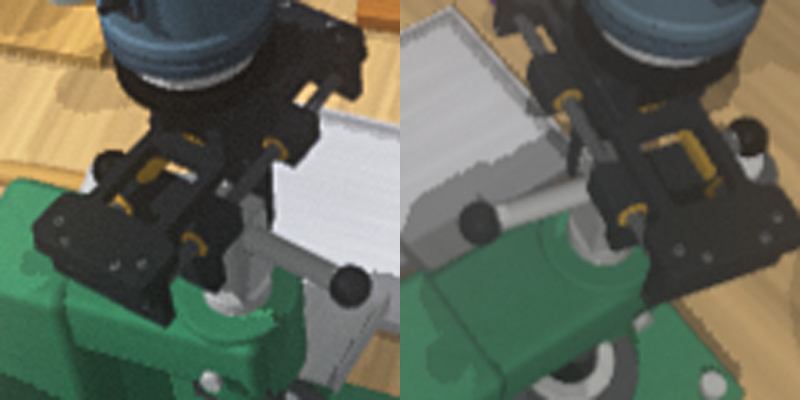

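The handle is seated on the collar and turned with the gripper. Joint 6 torque is still only friction, so I'll go on in small steps to the stop.

```bash
R='from h import *
s=robot.observe();print(s["orientation"][2].round(3),s["torque"].round(3),s["contact_force"].round(1),s["tau"][5])'
for i in 1; do python3 -m crank '[[0,0,0,0,0,0.03,0.25],[0,0,0,0,0,0.03,0.25],[0,0,0,0,0,0.03,0.25]]' >/dev/null; python3 -c "$R"
python3 -m crank '[[0,0,0,0,0,0.03,0.25],[0,0,0,0,0,0.03,0.25],[0,0,0,0,0,0.03,0.25]]'>/dev/null; python3 -c "$R"; done
```

```text
2.863 [-0.636  0.739 -0.119] [-4.8 -2.5  4.4] -0.13513998594135046
2.892 [-0.601  0.714 -0.261] [-3.7 -2.8  3.7] -0.3439083695411682
```

```bash
R='from h import *
s=robot.observe();print(s["orientation"][2].round(3),s["torque"].round(3),s["contact_force"].round(1),s["tau"][5])'
python3 -m crank '[[0,0,0,0,0,0.03,0.25],[0,0,0,0,0,0.03,0.25],[0,0,0,0,0,0.03,0.25],[0,0,0,0,0,0.03,0.25]]' >/dev/null; python3 -c "$R"
python3 -m crank '[[0,0,0,0,0,0.03,0.25],[0,0,0,0,0,0.03,0.25],[0,0,0,0,0,0.03,0.25],[0,0,0,0,0,0.03,0.25]]'>/dev/null; python3 -c "$R"
```

```text
2.922 [-0.597  0.762 -0.513] [-4.  -4.1  4. ] -0.5361531302332878
2.951 [-0.582  0.738 -0.769] [-3.3 -2.5  3.6] -0.7442805916070938
```

```bash
R='from h import *
s=robot.observe();print(s["orientation"][2].round(3),s["torque"].round(3),s["contact_force"].round(1),s["tau"][5])'
python3 -m crank '[[0,0,0,0,0,-0.05,0.25],[0,0,0,0,0,-0.09,0.25],[0,0,0,0,0,-0.09,0.25],[0,0,0,0,0,-0.09,0.25]]' >/dev/null; python3 -c "$R"
python3 -m crank '[[0,0,0,0,0,0,0.4],[0,0,0,0,0,0,0.6],[0,0,0,0,0,0,0.6],[0,0,0,0,0,0,0.6],[0,0,0,0,0,0,0.6]]'
python3 -m crank '[[0,0,1,0,0,0,0.6],[0,0,3,0,0,0,0.6],[0,0,6,0,0,0,0.6],[0,0,9,0,0,0,0.6],[0,0,12,0,0,0,0.6]]'
python3 -m crank '[[-4,0,0,0,0,0,0.6],[-8,0,0,0,0,0,0.6],[-12,0,0,0,0,0,0.6],[-16,-3,0,0,0,0,0.6],[-20,-7,0,0,0,0,0.6],[-22,-10,0,0,0,0,0.6],[-22,-10,0,0,0,0,0.6]]'
python3 - <<'E'
from h import *
c=snap('scene','c8'); d=snap('side','d8')
a=d['img'][205:305,120:240,::-1]; b=c['img'][215:315,290:410,::-1]; e=d['img'][90:190,215:335,::-1]; f=c['img'][100:200,150:270,::-1]
R=lambda t:cv2.resize(t,(360,300),interpolation=cv2.INTER_CUBIC)
cv2.imwrite('pics/m8.png',np.vstack([np.hstack([R(a),R(b)]),np.hstack([R(e),R(f)])]))
E
```

```text
2.862 [-0.691  0.778 -0.116] [-4.4 -2.8  4.9] -0.010306395997758955
time_s: 41.5
eef_pos: [0.5934, 0.3363, 0.2698]
orientation: [3.141, 0.0, 2.865]
contact_force: [0.1, 0.7, 0.1]
gripper_width: 0.603
grip_force: 0.0
time_s: 41.92
eef_pos: [0.593, 0.3361, 0.3918]
orientation: [3.141, 0.0, 2.865]
contact_force: [-0.2, 1.0, 0.5]
gripper_width: 0.601
grip_force: 0.0
time_s: 42.5
eef_pos: [0.3703, 0.2344, 0.3908]
orientation: [-3.141, 0.001, 2.866]
contact_force: [0.6, -0.2, 0.7]
gripper_width: 0.6
grip_force: 0.0
```

View pics/m8.png

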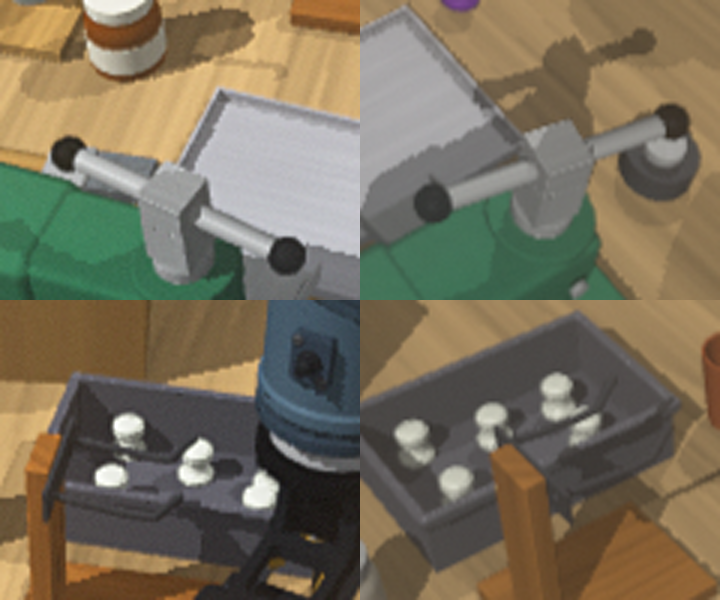

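The handle sits fully on the collar, hub down at (180,265), and is wound to its stop. All five knobs stand upright in the tote, the tray is empty and the robot is clear, so I'll hand in.

```bash
python3 -c "
from workcell import robot
print(robot.finish_job())"
```

```text
the job is handed in; nothing more can be done
None
```

I handed the job in: all five porcelain knobs stand upright in the tote, and the T-handle is fully down on the spindle, wound anticlockwise to its stop and left on.

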